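Slide the model house into the grotto

ROBOT

A 6-joint arm with a two-finger parallel gripper is mounted at the origin on the work surface. World frame = base frame: x ahead of the robot, y to its left, z up, the work surface at z = 0. Lengths are in m, angles in rad, forces in N, time in s.
With the tool pointing down it reaches from about 0.375 to 0.975 m from the base axis. Payload 3.8 kg.
Tool frame: the origin (TCP) lies midway between the tips of the shut fingers; the grasp point (between the pads) lies bot.hold_point_z behind it (bot.hold_point_z is the distance from the TCP to the grasp point, in m); z points along the fingers, y is the line along which they close (so a half turn about z gives the same grasp; the last joint's range is limited). The gripper opens to 85 mm and grips with 20 to 120 N. Pads are 22 mm wide; open, the fingers measure 114 mm over their backs; the gripper's body (76 mm by 85 mm) begins 54 mm behind the grasp point. The pads swing forward as they close: fully open they stand 13 mm farther back than shut.
Start: joints at [-1.241, 0.264, 1.604, -0, 1.274, -0.037], TCP at [0.242, -0.63, 0.231] pointing down, gripper open.
Joint ranges: [-2.63, 2.63], [-0.94, 2.18], [0.31, 2.57], [-1.31, 4.45], [0, 2.66], [-2.55, 2.55]. Speed limits (rad/s): [2.57, 2.57, 3.14, 3.14, 3.14, 3.14].

INTERFACE

Orientations are given as a rotation vector (axis times angle).
In Python, from station import bot gives the robot as it stands.
- The arm moves only by the tool send_rows, never from a script. Its argument "moves" is a list of rows, each a list of 3 entries, a list of its own where there are three numbers: the shift along the world's x, y, z in mm, then the turn, a rotation vector about the world's x, y, z in units of 5 degrees (1.0 is 5 degrees), then the closure, from -1 (fully open) to 1 (shut). In form: [[[dx, dy, dz], [ax, ay, az], claw], ...]. A call has 1 to 20 rows; each row is the pose to reach, as a shift and turn from the pose commanded when the call began; what a row does not reach only later rows make up. A row lasts 1/10 s, in which the tool goes at most 50 mm and 8.59 degrees, less where a joint would pass 70% of its speed; a pose out of reach is approached as far as the arm can. A call with a gripper value outside its range is refused whole. The fingers move at their own pace and stop on an object; "force" is the grip in N (left out, the last holds). Time passes only in rows, so rows that repeat a pose let the fingers close. It gives the time, the measured TCP pose, the force, the opening and the grip force at its end, in the units of the state.
- bot.state(): the state, without advancing time (a new reading comes with each control period).
- bot.get_image(name): name is "side" or "top"; returns the picture (400x640x3 uint8, red, green, blue); there is no depth.
- bot.get_calibration(name): a dict with "fx", "fy", "cx", "cy" (pixels), "R" (3x3) and "t" (3): a world point X has camera coordinates R X + t. Camera axes: x right, y down, z forward; pixel columns grow to the right and rows downward; lengths in m; the calibration is good to about 2 mm. A picture is of the moment at which its call begins. get_calibration takes no time and is no camera call.
- bot.hand_in(): hands the job in; it is judged then, once.
Trained networks look in the newest picture that a camera, given by its name, has taken for a name from the list of things; names that differ only in an ending like _2 or _b are one class to them, and where a whole thing is asked for, a point or a joint stands for the part that bears it (a point fixed in the world has none). Each returns a list of dicts, best first, with "confidence" (0 to 1); they miss things now and then, are a little off and sometimes report something else, mostly with a low value. They report only what shows in the picture. A call takes as long as a camera call.
- bot.trace(camera, query): "mask" (400x640 bool, what is visible of it) and "rect" ([centre column, centre row, width, height] in pixels, round what is visible of it).
The state is a dict: "time_s": time; "joints": joint angles; "qd": joint speeds; "effort": joint torques, N m; "eef_pos": TCP position; "ee_rot": TCP orientation; "wrist_force": force on the tool from outside, world axes, zero at the start; "wrist_torque": the same for the moment, N m; "width": opening from 0.0 (shut) to 1.0 (fully open); "grasp_force": force on a finger pad.
Only numpy, scipy, OpenCV 4.12 (cv2) and the standard library are available. Lean on these libraries where they do the work, as an engineer would, in place of code of your own. Each camera call takes 0.05 s, during which the arm holds its last target. There are 200 camera calls.

TASK

Take the terracotta model house out of the blue crate, stand it in the kerbed lane of the diorama in front of the bark overhang with its door facing away from the grotto, and slide it along the lane floor, in under the overhang, until it is fully home against the end wall. Do not knock the bark overhang, and leave the other crate pieces and the little well where they are.

Things in the scene. Friction and masses are not known exactly. Their poses are not given: they have to be found in the camera images.
- house: The flat-roofed terracotta-coloured model house with brown card roof and dark windows, a solid block 110 long (its x) x 50 wide (its y) x 85 mm high, about 0.2 kg, loose, standing in the crate. Origin: centre of its underside. x along its length; the dark door is on its -x end. z up.
- house_door (a point): Foot of the house's door: middle of the lower edge of the house's -x end face, 55 mm from the house's origin.
- diorama: Fixed plywood diorama. Origin on the table, directly under the overhang's front edge, on the lane's centre line. z up; the lane runs along y, the grotto is on the -y side. Board: x -115 to +125, y -150 to +140, top at z 12 mm. A rock wall fills x -115 to -43, y -130 to 0 up to the overhang; the grotto's +x side is open.
- mouth (a point): Lane floor (z 12 mm) at the lane's open end, diorama x 0, y +135; axes as the diorama's. From here the lane runs towards -y to the end wall, whose face is at diorama y -122. Kerbs on both sides: inner faces at x -29 and +29 mm, 12 mm thick, 14 mm high above the floor. Nothing stands over the lane where diorama y > 0.
- roof: Fragile bark overhang fixed on the diorama, same origin and axes. Spans x -115 to +50, y -150 to +3; underside z 142 (130 mm above the board), top about z 205 mm. With the house home its door face is 12 mm in under the edge: a tool pointing straight down cannot follow it there; one leaning back towards +y by 30 to 45 degrees, tips ahead, can.
- home (a point): Point on the lane floor (top of the board) where the centre of the house's underside must end: diorama x 0, y -67, z 12 mm. Axes as the diorama's: +y points out along the lane towards its open end.
- crate: Fixed blue open crate, 160 (x) x 290 (y) x 40 mm high, walls and floor 6 mm thick. Origin: centre of its underside. Three pieces stand in it side by side along y, about 92 mm apart, in any order, each with its length roughly along the crate's x.
- arch: Bystander in the crate: pale plaster archway, 100 (x) x 36 (y) x 90 mm high, loose. Origin: centre of its underside.
- bark: Bystander in the crate: dark brown piece of bark, 110 (x) x 42 (y) x 46 mm high, loose. Origin: centre of its underside.
- well: Bystander on the diorama board beside the lane: round grey stone well, 56 mm across, 40 mm high, loose. Origin: centre of its underside.

How it is judged:
On the way, in this order (a step that is already met when the one before it is completed fails the run):
1. the house is lifted out over the crate's walls (height (world z) of house above 0.042 m), for 0.05 s.
2. the house stands on the lane floor between the kerbs, with at least 60 mm still to slide (x of house in the frame of home between -0.012 and 0.012 m and y of house in the frame of home between 0.06 and 0.22 m and z of house in the frame of home below 0.006 m and angle between house's own z axis and vertical below 0.1 rad), for 0.1 s.
At the end, for the whole second after the job is handed in: The house stands upright on the lane floor between the kerbs (within 8 mm of the centre line, 7 degrees of the lane's direction), its end within 8 mm of the end wall, door facing out of the grotto, at rest (x of house in the frame of home between -0.008 and 0.008 m and y of house in the frame of home between -0.006 and 0.008 m and z of house in the frame of home between -0.004 and 0.004 m and y of house_door in the frame of home above 0.04 m and angle between house's own z axis and vertical below 0.1 rad and angle between the x axis of house and the y axis of diorama, either way round below 0.12 rad and linear speed of house below 0.01 m/s); the robot touches nothing.
It fails at once if the bark overhang is knocked (over 10 N) (contact force between roof and anything else above 10 N).
It fails at once if the arch is disturbed (moved over 25 mm or tipped) (distance of arch from where it was at the start of the episode above 0.025 m or angle between arch's own z axis and vertical above 0.4 rad).
It fails at once if the bark is disturbed (moved over 25 mm or tipped) (distance of bark from where it was at the start of the episode above 0.025 m or angle between bark's own z axis and vertical above 0.4 rad).
It fails at once if the well is disturbed (moved over 25 mm or tipped) (distance of well from where it was at the start of the episode above 0.025 m or angle between well's own z axis and vertical above 0.4 rad).
It also fails if it takes over 54 s, if anything falls off the work surface, if the arm or the gripper's body presses on something with over 40 N, if the wrist force passes 120 N, or if a joint passes its speed limit or range.

## Working session

There is one attempt and no reset: what is moved stays moved. The work goes in short steps, Python scripts to look and compute and a tool call to move; the robot and the scene stay as the last step left them, time stands still between calls to the robot, and variables do not carry over. Pictures are saved under pics/ and viewed, at most 10 in all, crops included, and the job is handed in when it is done.

Besides the shell and the picture viewer there is one more tool, called after ">>>" by a JSON object that holds its "api" and its "payload". send_rows: Moves the arm, as the interface text tells. Its arguments: {"type":"object","properties":{"moves":{"type":"array"},"force":{"type":"number"}},"required":["moves"]}

```bash
mkdir -p pics; ls; python3 - <<'E'
from station import bot
import cv2,numpy as np
for c in("top","side"):
    im=bot.get_image(c); cv2.imwrite(f"pics/{c}0.png",im[:,:,::-1])
    k=bot.get_calibration(c); print(c,k)
    for n in("house","arch","bark","well","crate","diorama","roof"):
        for d in bot.trace(c,n)[:2]: print(c,n,round(d["confidence"],2),np.round(d["rect"],1))
print(bot.state(),bot.hold_point_z)
E
```

```text
pics
top {'fx': 479.10877521279303, 'fy': 479.10877521279303, 'cx': 319.92807096924014, 'cy': 196.67806510066134, 'R': array([[-2.45382817e-02, -9.99695510e-01, -2.60014960e-03],
       [-9.95078707e-01,  2.46745616e-02, -9.59663105e-02],
       [ 9.60012473e-02,  2.32505137e-04, -9.95381187e-01]]), 't': array([0.08597162, 0.51918442, 1.10080948])}
top house 0.89 [189.9 204.6  39.1  53.2]
top arch 0.8 [228.8 202.4  29.3  48.6]
top arch 0.42 [274.3 196.9  25.2  47.9]
top bark 0.79 [274.2 195.8  27.1  50. ]
top well 0.95 [399.3 166.1  25.8  21. ]
top crate 0.61 [227.4 200.8 131.5  78.3]
top diorama 0.92 [456.4 196.  171.1 117.6]
top roof 0.8 [495.  200.7  96.2  92.4]
side {'fx': 361.70949176366094, 'fy': 361.70949176366094, 'cx': 309.99389633784847, 'cy': 200.08242056301458, 'R': array([[-0.97945903, -0.2004929 ,  0.02150805],
       [-0.13018572,  0.54730026, -0.82674912],
       [ 0.15398597, -0.81256693, -0.5621595 ]]), 't': array([0.54233416, 0.0587976 , 0.85628521])}
side house 0.69 [292.5 293.6  72.3  63.6]
side arch 0.62 [304.  252.5  55.8  47.6]
side bark 0.66 [308.5 227.1  53.
[... 200 characters left out ...]
0.3  55.4  32.1]
{'time_s': 0.8, 'joints': array([-1.24089727e+00,  2.63871926e-01,  1.60400660e+00, -2.25883351e-05,
        1.27367161e+00, -3.68964789e-02]), 'qd': array([-0.00100731,  0.00044129,  0.00060822, -0.00197825,  0.00092749,
        0.00069421]), 'effort': array([-6.35738706e-04, -5.14981699e+01, -3.67696881e+01,  1.69038373e-05,
        5.87955637e-04, -4.37154611e-06]), 'eef_pos': array([ 0.24206652, -0.63010391,  0.23129509]), 'ee_rot': array([ 3.08886089e+00,  5.72938634e-01, -2.38137131e-05]), 'wrist_force': array([ 0.15035541,  0.11930501, -0.12610607]), 'wrist_torque': array([-0.0026148 , -0.00066415,  0.00684113]), 'grasp_force': 0.0, 'width': 0.9997234729277614} 0.0187
```

View pics/top0.png

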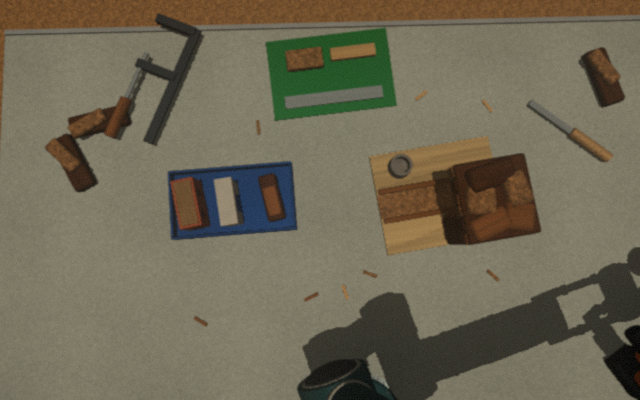

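View pics/side0.png

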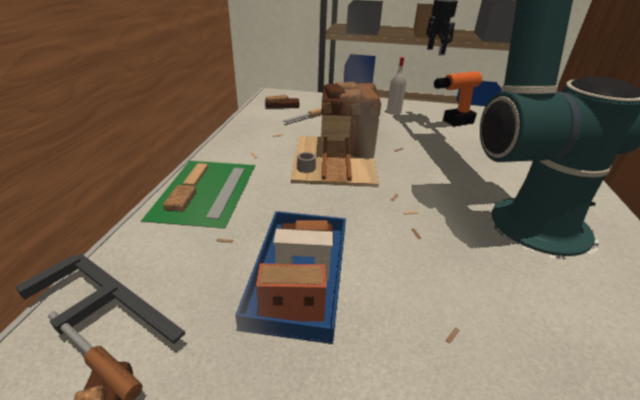

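```bash
cat > h.py <<'E'
from station import bot
import cv2,numpy as np
from scipy.optimize import minimize
def proj(c,X):
    k=bot.get_calibration(c); p=np.atleast_2d(X)@k["R"].T+k["t"]
    return np.c_[k["fx"]*p[:,0]/p[:,2]+k["cx"],k["fy"]*p[:,1]/p[:,2]+k["cy"]]
def place(P,x,y,yaw,z=0):
    c,s=np.cos(yaw),np.sin(yaw); P=np.asarray(P,float)
    return P@np.array([[c,s,0],[-s,c,0],[0,0,1]])+[x,y,z]
def box(x0,x1,y0,y1,z0,z1): return np.array([[x,y,z] for x in(x0,x1) for y in(y0,y1) for z in(z0,z1)])
def sil(c,boxes,p,z=0,S=4):
    m=np.zeros((400*S,640*S),np.uint8)
    for b in boxes:
        h=cv2.convexHull(((proj(c,place(b,*p,z))+.5)*S-.5).astype(np.float32)); cv2.fillConvexPoly(m,np.round(h).astype(np.int32),1)
    return m
def fit(masks,boxes,p0,z=0,S=4):
    M={c:cv2.resize(m.astype(np.uint8),None,fx=S,fy=S,interpolation=0) for c,m in masks.items()}
    def f(q):
        p=(p0[0]+q[0]*.01,p0[1]+q[1]*.01,p0[2]+q[2]*.05); e=0
        for c,m in M.items():
            s=sil(c,boxes,p,z); e+=1-(s&m).sum()/(s|m).sum()
        return e
    r=minimize(f,[0,0,0],method="Nelder-Mead",options=dict(initial_simplex=[[0,0,0],[2,0,0],[0,2,0],[0,0,2]],maxiter=150))
    q=r.x; return np.array([p0[0]+q[0]*.01,p0[1]+q[1]*.01,p0[2]+q[2]*.05]),r.fun
def unproj(c,uv,z):
    k=bot.get_calibration(c); d=k["R"].T@np.array([(uv[0]-k["cx"])/k["fx"],(uv[1]-k["cy"])/k["fy"],1]); o=-k["R"].T@k["t"]
    return o+d*(z-o[2])/d[2]
HOUSE=[box(-.055,.055,-.025,.025,0,.085)]
DIO=[box(-.115,.125,-.15,.14,0,.012),box(-.115,.05,-.15,.003,.142,.205)]
E
python3 - <<'E'
from h import *
T=bot.get_image("top");Sd=bot.get_image("side")
tr=lambda c,n:bot.trace(c,n)[0]["mask"]
ph,e=fit({"top":tr("top","house")},HOUSE,(*unproj("top",(188,205),.06)[:2],0.05),.006);print("house",ph,e)
pd,e=fit({"top":tr("top","diorama")},DIO,(*unproj("top",(452,200),.1)[:2],0.08));print("dio",pd,e)
pw,e=fit({"top":tr("top","arch")},[box(-.05,.05,-.018,.018,0,.09)],(*unproj("top",(228,202),.06)[:2],0.05),.006);print("arch",pw,e)
big=lambda im,a,b,c,d,s:cv2.resize(im[b:d,a:c,::-1],None,fx=s,fy=s,interpolation=cv2.INTER_CUBIC)
def line(v,c,P,a,b,s,col):
    q=((proj(c,P)+.5-[a,b])*s).astype(np.int32); cv2.polylines(v,[q],True,col,1)
v1=big(T,360,125,550,265,4)
r=lambda x0,x1,y0,y1,z:[[x0,y0,z],[x1,y0,z],[x1,y1,z],[x0,y1,z]]
for R in(r(-.115,.125,-.15,.14,.012),r(-.029,.029,-.122,.14,.012),r(-.041,.041,-.122,.14,.026)): line(v1,"top",place(R,*pd),360,125,4,(0,255,0))
cv2.imwrite("pics/d.png",v1)
v2=big(T,160,150,300,250,4);v3=big(Sd,235,205,355,345,4)
for z in(.0,.085):
    for v,c,a,b in((v2,"top",160,150),(v3,"side",235,205)): line(v,c,place(r(-.055,.055,-.025,.025,z),*ph,.006),a,b,4,(0,255,0))
w=np.zeros((560,800,3),np.uint8);w[:400,:320]=v2[:,:320];w[:560,320:800]=v3
cv2.imwrite("pics/e.png",w)
E
```

```text
house [0.5096131  0.37205118 0.20647424] 0.03239632404046644
dio [ 0.51529144 -0.20033028  0.14276933] 0.0723051882477338
arch [0.51055747 0.28340916 0.14855955] 0.09329699640496347
```

View pics/d.png

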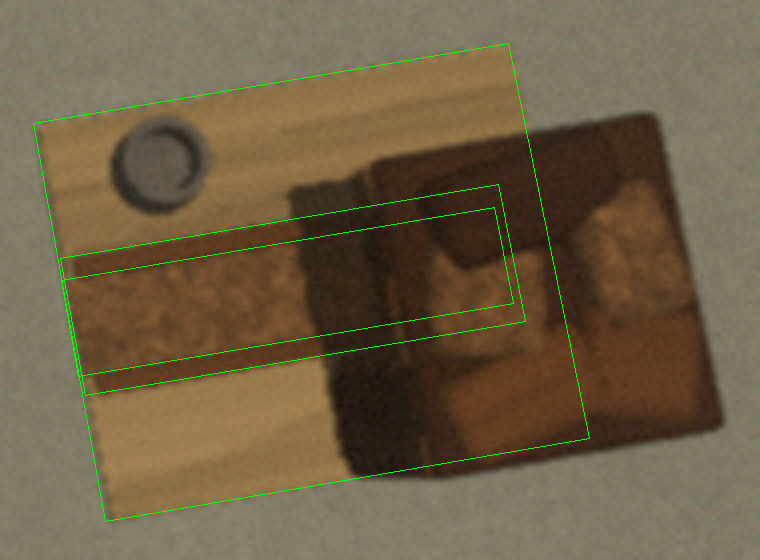

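View pics/e.png

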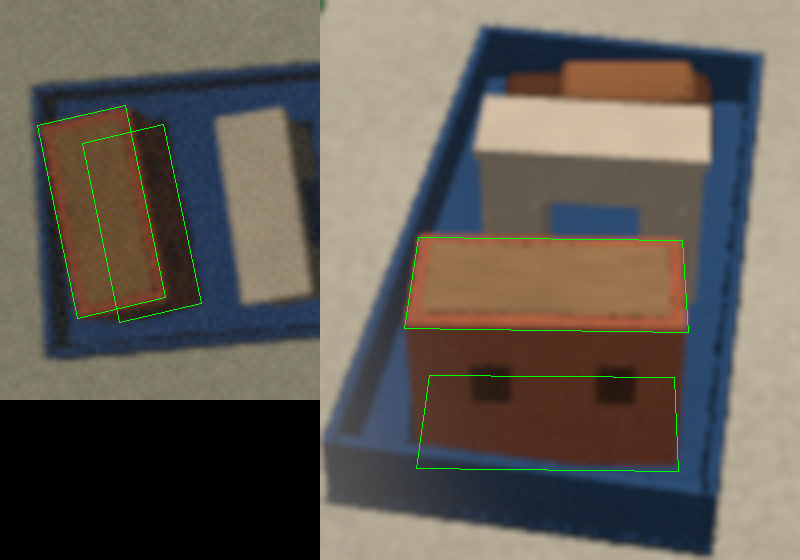

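The lane fit matches the kerbs, and the house roof matches in both cameras. The house's near end shows only a sliver in the top view, so I'll rectify that to look for the door.

```bash
python3 - <<'E'
from h import *
I=np.mean([bot.get_image("top").astype(float) for _ in range(6)],0).astype(np.float32)
ph=(.5096,.3721,.2)
H=[[-.055,-.025,.085],[-.055,.025,.085],[-.055,.025,0],[-.055,-.025,0]]
q=proj("top",place(H,*ph,.006)).astype(np.float32)
M=cv2.getPerspectiveTransform(q,np.float32([[0,0],[300,0],[300,510],[0,510]]))
w=cv2.warpPerspective(I,M,(300,510),flags=cv2.INTER_LINEAR)
s=cv2.resize(w,(10,8),interpolation=cv2.INTER_AREA)
print(s[:,:,0].round().astype(int)); print(s[:,:,2].round().astype(int))
cr=cv2.resize(I[170:240,165:215],None,fx=8,fy=8,interpolation=cv2.INTER_CUBIC)
out=np.zeros((560,720,3),np.float32);out[:,:400]=cr;out[:510,410:710]=w
cv2.imwrite("pics/end.png",np.clip(out[:,:,::-1]*1.8,0,255).astype(np.uint8))
E
```

```text
[[83 86 90 88 90 88 91 87 85 76]
 [63 74 72 76 74 76 74 77 71 69]
 [54 62 61 63 63 64 64 66 63 59]
 [53 54 54 53 55 55 57 58 58 53]
 [52 52 49 48 47 49 50 55 54 51]
 [50 52 47 43 43 44 45 51 52 50]
 [49 50 47 40 40 40 41 45 50 49]
 [46 48 46 39 38 39 39 40 46 48]]
[[33 33 34 34 35 33 34 34 42 59]
 [30 31 30 32 32 31 31 33 40 53]
 [28 30 29 29 29 30 29 32 39 54]
 [28 28 28 27 28 29 28 31 38 54]
 [28 28 27 27 27 28 29 31 37 54]
 [32 30 28 26 28 28 32 34 37 54]
 [39 36 33 28 31 31 34 39 41 53]
 [50 47 42 36 35 38 37 44 49 53]]
```

View pics/end.png

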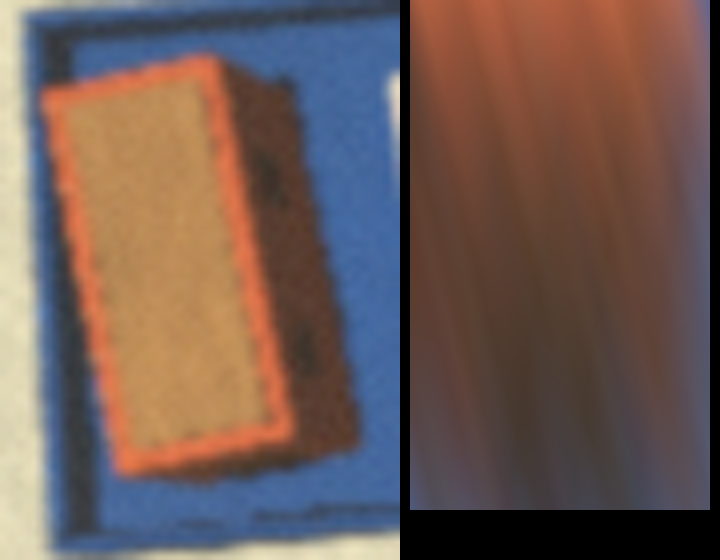

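The near end is dark in its middle at the bottom (pixel ≈ 191,229 in the top image), so the door faces the robot. House yaw is about 0.19. Next I'll move above it with the tool turned about +170°.

>>> {"api": "send_rows", "payload": {"moves": [[[13,50,40],[0,0,1.7],-1],[[27,100,80],[0,0,3.4],-1],[[40,150,100],[0,0,5.1],-1],[[54,200,100],[0,0,6.8],-1],[[67,250,100],[0,0,8.5],-1],[[80,300,100],[0,0,10.2],-1],[[94,350,100],[0,0,11.9],-1],[[107,400,100],[0,0,13.6],-1],[[121,450,100],[0,0,15.3],-1],[[134,500,100],[0,0,17],-1],[[147,550,100],[0,0,18.7],-1],[[161,600,100],[0,0,20.4],-1],[[174,650,100],[0,0,22.1],-1],[[188,700,100],[0,0,23.8],-1],[[201,750,80],[0,0,25.5],-1],[[214,800,60],[0,0,27.2],-1],[[228,850,40],[0,0,28.9],-1],[[241,900,20],[0,0,30.6],-1],[[255,950,0],[0,0,32.3],-1],[[268,1000,-20],[0,0,33.9],-1]]}}

```text
time_s: 3.35
eef_pos: [0.4903, 0.2973, 0.24]
ee_rot: [-0.298, 3.126, 0.0]
wrist_force: [0.9, -1.2, -0.0]
width: 1.0
grasp_force: 0.0
```

>>> {"api": "send_rows", "payload": {"moves": [[[0,0,0],[0,0,0],-1],[[0,0,0],[0,0,0],-1],[[0,0,0],[0,0,0],-1]]}}

```text
time_s: 3.65
eef_pos: [0.4902, 0.2945, 0.241]
ee_rot: [-0.286, 3.128, -0.0]
wrist_force: [-0.5, 0.0, -0.1]
width: 1.0
grasp_force: 0.0
```

```bash
cat > st.py <<'E'
from station import bot
import numpy as np
from scipy.spatial.transform import Rotation as R
s=bot.state(); m=R.from_rotvec(s["ee_rot"]).as_matrix()
print(s["time_s"],"p",s["eef_pos"].round(4),"psi",np.arctan2(m[1,0],m[0,0]).round(4),"z",m[:,2].round(3),"q",s["joints"].round(2),"F",s["wrist_force"].round(1),s["width"].round(3),s["grasp_force"])
E
python3 st.py
```

```text
Traceback (most recent call last):
  File "st.py", line 5, in <module>
    print(s["time_s"],"p",s["eef_pos"].round(4),"psi",np.arctan2(m[1,0],m[0,0]).round(4),"z",m[:,2].round(3),"q",s["joints"].round(2),"F",s["wrist_force"].round(1),s["width"].round(3),s["grasp_force"])
                                                                                                                                                                    ^^^^^^^^^^^^^^^^
AttributeError: 'float' object has no attribute 'round'
```

>>> {"api": "send_rows", "payload": {"moves": [[[10,39,0],[0,0,0],-1],[[20,77,0],[0,0,0],-1],[[20,77,-40],[0,0,0],-1],[[20,77,-80],[0,0,0],-1],[[20,77,-120],[0,0,0],-1],[[20,77,-150],[0,0,0],-1],[[20,77,-180],[0,0,0],-1],[[20,77,-198],[0,0,0],-1],[[20,77,-198],[0,0,0],-1],[[20,77,-198],[0,0,0],-1]]}}

```text
time_s: 4.65
eef_pos: [0.511, 0.3714, 0.0439]
ee_rot: [-0.285, 3.127, 0.001]
wrist_force: [0.3, 0.5, 1.2]
width: 1.0
grasp_force: 0.0
```

```bash
sed -i 's/s\["width"\].round(3)/s["width"]/' st.py; python3 st.py
```

```text
4.65 p [0.511  0.3714 0.0439] psi -2.96 z [ 0.001  0.001 -1.   ] q [ 0.59  0.36  1.86 -0.    0.93 -1.16] F [0.3 0.5 1.2] 0.9996896922511372 0.0
```

Close and lift.

>>> {"api": "send_rows", "payload": {"moves": [[[0,0,0],[0,0,0],1],[[0,0,0],[0,0,0],1],[[0,0,0],[0,0,0],1],[[0,0,0],[0,0,0],1],[[0,0,0],[0,0,0],1],[[0,0,0],[0,0,0],1],[[0,0,0],[0,0,0],1],[[0,0,0],[0,0,0],1],[[0,0,20],[0,0,0],1],[[0,0,50],[0,0,0],1],[[0,0,90],[0,0,0],1],[[0,0,120],[0,0,0],1],[[0,0,120],[0,0,0],1]], "force": 40}}

```text
time_s: 5.95
eef_pos: [0.5132, 0.3745, 0.1686]
ee_rot: [-0.287, 3.119, 0.008]
wrist_force: [1.4, 0.3, -2.6]
width: 0.58
grasp_force: 42.6
```

```bash
python3 st.py
```

```text
5.95 p [0.5132 0.3745 0.1686] psi -2.9579 z [ 0.009  0.006 -1.   ] q [ 0.59  0.23  1.77  0.    1.14 -1.16] F [ 1.4  0.3 -2.6] 0.5802667910068068 42.64736831188202
```

>>> {"api": "send_rows", "payload": {"moves": [[[0,-20,0],[0,0,-0.7],1],[[0,-60,0],[0,0,-2.2],1],[[0,-105,0],[0,0,-3.8],1],[[0,-150,0],[0,0,-5.4],1],[[0,-195,0],[0,0,-7],1],[[-2,-240,0],[0,0,-8.6],1],[[-2,-285,0],[0,0,-10.2],1],[[-3,-330,0],[0,0,-11.8],1],[[-4,-375,0],[0,0,-13.4],1],[[-5,-420,0],[0,0,-15],1],[[-5,-460,0],[0,0,-16.6],1],[[-5,-490,0],[0,0,-17.8],1],[[-5,-505,-20],[0,0,-18.5],1],[[-5,-508,-50],[0,0,-18.5],1],[[-5,-508,-70],[0,0,-18.5],1],[[-5,-508,-70],[0,0,-18.5],1],[[-5,-508,-70],[0,0,-18.5],1]]}}

```text
time_s: 7.65
eef_pos: [0.504, -0.1354, 0.0912]
ee_rot: [-2.059, -2.369, 0.002]
wrist_force: [1.2, 0.3, -2.0]
width: 0.587
grasp_force: 42.5
```

```bash
python3 st.py; python3 - <<'E'
from h import *
T=bot.get_image("top");S=bot.get_image("side")
v=cv2.resize(T[140:250,365:475,::-1],None,fx=3.6,fy=3.6,interpolation=cv2.INTER_CUBIC)
w=cv2.resize(S[100:210,280:390,::-1],None,fx=3.6,fy=3.6,interpolation=cv2.INTER_CUBIC)
pd=(.5153,-.2003,.143)
for im,c,a,b in((v,"top",365,140),(w,"side",280,100)):
    for x in(-.029,.029,-.041,.041):
        z=.012 if abs(x)<.03 else .026
        q=((proj(c,place([[x,0,z],[x,.135,z]],*pd))+.5-[a,b])*3.6).astype(np.int32); cv2.polylines(im,[q],False,(0,255,0),1)
cv2.imwrite("pics/hov.png",np.hstack([v,w]))
E
```

```text
7.65 p [ 0.504  -0.1354  0.0912] psi 1.7108 z [-0.003  0.001 -1.   ] q [-0.31  0.11  2.06  0.    0.97 -0.45] F [ 1.2  0.3 -2. ] 0.5867037559548245 42.450286746025085
```

View pics/hov.png

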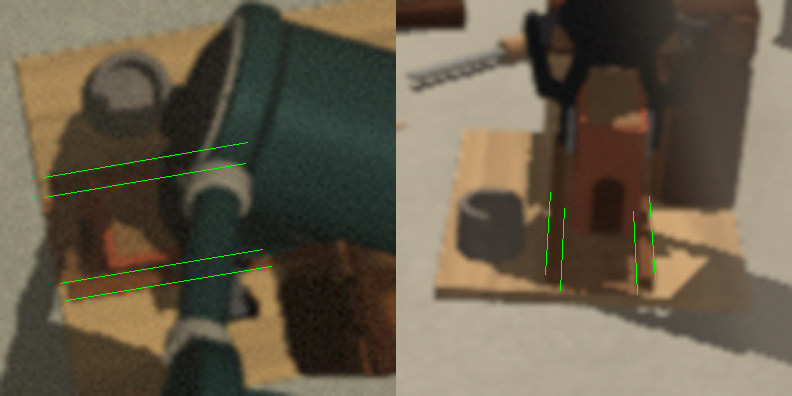

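```bash
python3 - <<'E'
from h import *
bot.get_image("side")
for d in bot.trace("side","house")[:2]: print(d["confidence"],np.round(d["rect"],1))
pd=(.5153,-.2003,.143)
for x in(-.0019,0):
  print(x,((proj("side",place([[x-.025,.12,.053],[x+.025,.12,.053],[x,.12,.053]],*pd))+.5-[280,100])*3.6+[396,0]).round(1))
E
```

```text
0.8 [339.8 143.3  21.4  48.1]
-0.0019 [[638.5 236.9]
 [571.3 233.7]
 [604.8 235.3]]
0 [[635.9 236.8]
 [568.7 233.6]
 [602.3 235.2]]
```

The picture confirms the door faces outwards. The house sits about 2–3 mm to the -x side, so I'll correct that and lower it.

>>> {"api": "send_rows", "payload": {"moves": [[[2.5,0,0],[0,0,0],1],[[2.5,0,-15],[0,0,0],1],[[2.5,0,-25],[0,0,0],1],[[2.5,0,-32],[0,0,0],1],[[2.5,0,-36],[0,0,0],1],[[2.5,0,-39],[0,0,0],1],[[2.5,0,-41],[0,0,0],1],[[2.5,0,-41],[0,0,0],1]]}}

```text
time_s: 8.65
eef_pos: [0.5076, -0.1359, 0.0513]
ee_rot: [-2.061, -2.371, 0.0]
wrist_force: [-0.4, 0.5, -1.5]
width: 0.576
grasp_force: 42.6
```

```bash
python3 st.py
```

```text
8.65 p [ 0.5076 -0.1359  0.0513] psi 1.7107 z [-0.  0. -1.] q [-0.31  0.17  2.08 -0.    0.89 -0.45] F [-0.4  0.5 -1.5] 0.5761029664352914 42.63532876968384
```

>>> {"api": "send_rows", "payload": {"moves": [[[0,0,-1],[0,0,0],1],[[0,0,-2],[0,0,0],1],[[0,0,-2],[0,0,0],1]]}}

```text
time_s: 8.95
eef_pos: [0.5081, -0.1359, 0.0506]
ee_rot: [2.06, 2.371, 0.001]
wrist_force: [-2.7, 2.0, 4.1]
width: 0.581
grasp_force: 43.2
```

Contact with the floor. Release part-way, rise, back off outwards, and lean the tool 40° with fingers shut.

>>> {"api": "send_rows", "payload": {"moves": [[[0,0,0],[0,0,0],-0.5],[[0,0,0],[0,0,0],-0.5],[[0,0,0],[0,0,0],-0.5],[[0,0,0],[0,0,0],-0.5],[[0,0,15],[0,0,0],-0.5],[[0,0,50],[0,0,0],-0.5],[[0,0,90],[0,0,0],-0.5],[[0,0,115],[0,0,0],-0.5],[[-4,30,115],[0,0,0],1],[[-10,70,115],[-1.6,-0.23,0],1],[[-14,100,115],[-3.2,-0.46,0],1],[[-14,100,115],[-4.8,-0.69,0],1],[[-14,100,115],[-6.4,-0.92,0],1],[[-14,100,115],[-7.9,-1.14,0],1],[[-14,100,115],[-7.9,-1.14,0],1],[[-14,100,115],[-7.9,-1.14,0],1]]}}

```text
time_s: 10.55
eef_pos: [0.4937, -0.0349, 0.1645]
ee_rot: [1.671, 1.927, -0.604]
wrist_force: [-0.3, -0.1, 0.3]
width: 0.002
grasp_force: 0.0
```

```bash
cat > lk.py <<'E'
import sys
from h import *
T=bot.get_image("top");S=bot.get_image("side")
P=(.5153,-.2003,.143)
m=bot.trace("top","house"); n=bot.trace("side","house")
for c,t in(("top",m),("side",n)):
    for d in t[:1]: print(c,d["confidence"],np.round(d["rect"],1))
y0=float(sys.argv[1])/1000
print("expect side rect for house at y",y0, [f(proj("side",place(HOUSE[0],*place([[0,y0,0]],*P)[0,:2],.143-np.pi/2,.012)),0).round(1) for f in(np.min,np.max)])
v=cv2.resize(T[130:250,365:485,::-1],None,fx=3.3,fy=3.3,interpolation=cv2.INTER_CUBIC)
w=cv2.resize(S[90:210,270:390,::-1],None,fx=3.3,fy=3.3,interpolation=cv2.INTER_CUBIC)
cv2.imwrite(sys.argv[2],np.hstack([v,w]))
E
python3 st.py; python3 lk.py 65 pics/l1.png
```

```text
10.55 p [ 0.4937 -0.0349  0.1645] psi 1.7123 z [ 0.092 -0.634 -0.768] q [ 0.33  0.07  2.12 -0.74  1.21  0.55] F [-0.3 -0.1  0.3] 0.002055049887008252 0.0
top 0.77 [414.5 199.1  55.4  34.5]
side 0.65 [337.4 158.2  20.5  49.1]
expect side rect for house at y 0.065 [array([326.8, 132.5]), array([347.5, 178.4])]
```

View pics/l1.png

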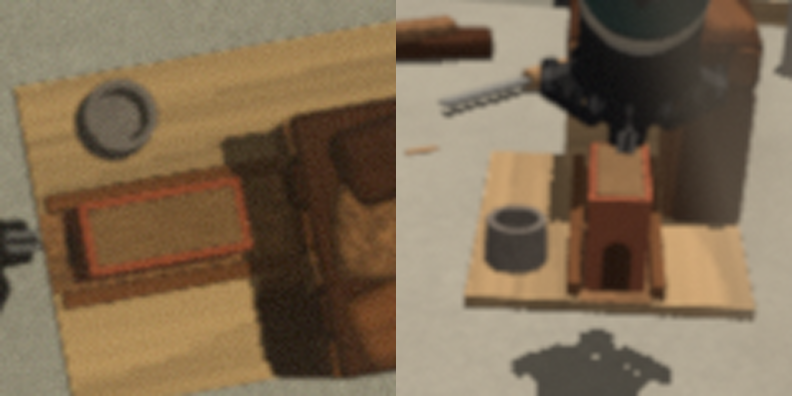

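The house stands in the lane, the door is visible facing outwards, and the well is untouched. Now lower the fingers behind the door and approach.

>>> {"api": "send_rows", "payload": {"moves": [[[-2,0,-35],[0,0,0],1],[[-2,0,-75],[0,0,0],1],[[-2,0,-110],[0,0,0],1],[[-2,0,-127],[0,0,0],1],[[-1,-12,-127],[0,0,0],1],[[1,-22,-127],[0,0,0],1],[[2,-32,-127],[0,0,0],1],[[3,-37,-127],[0,0,0],1],[[4,-42,-127],[0,0,0],1],[[5,-50,-127],[0,0,0],1],[[6,-58,-127],[0,0,0],1],[[7.5,-66,-127],[0,0,0],1],[[8.5,-74,-127],[0,0,0],1],[[9.5,-82,-127],[0,0,0],1],[[10.5,-90,-127],[0,0,0],1],[[10.5,-90,-127],[0,0,0],1]]}}

```text
time_s: 12.35
eef_pos: [0.5034, -0.1272, 0.0372]
ee_rot: [1.673, 1.923, -0.607]
wrist_force: [-0.9, 0.0, 0.2]
width: -0.001
grasp_force: 0.0
```

```bash
python3 st.py; cat >> st.py <<'E'
d=s["eef_pos"]-[.5153,-.2003,0];c,n=np.cos(.143),np.sin(.143);print("dio x,y",d[0]*c+d[1]*n,-d[0]*n+d[1]*c)
E
python3 st.py|tail -1; python3 lk.py 42 pics/l2.png
```

```text
12.35 p [ 0.5034 -0.1272  0.0372] psi 1.7093 z [ 0.09  -0.636 -0.767] q [ 0.14  0.25  2.21 -0.93  0.93  0.68] F [-0.9  0.   0.2] -0.0008891627851385491 0.0
dio x,y -0.0013544832746805891 0.07409840297268894
top 0.69 [430.5 197.   49.6  35.2]
side 0.67 [337.4 164.2  16.1  12.4]
expect side rect for house at y 0.042 [array([326.9, 129.3]), array([347.2, 174.2])]
```

View pics/l2.png

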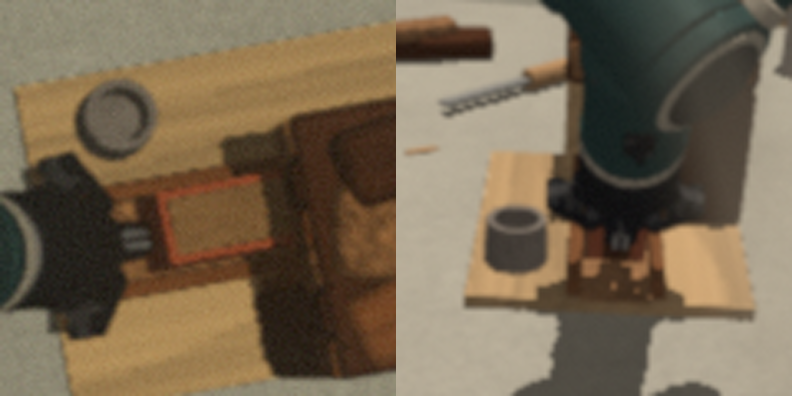

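House is sliding straight and upright, with the well clear. Push on, stopping about 10 mm short.

>>> {"api": "send_rows", "payload": {"moves": [[[2,-8,0],[0,0,0],1],[[3,-16,0],[0,0,0],1],[[4,-24,0],[0,0,0],1],[[5.5,-32,0],[0,0,0],1],[[6.5,-40,0],[0,0,0],1],[[8,-48,0],[0,0,0],1],[[9,-56,0],[0,0,0],1],[[10,-62,0],[0,0,0],1],[[10.5,-66,0],[0,0,0],1],[[10.5,-66,0],[0,0,0],1]]}}

```text
time_s: 13.55
eef_pos: [0.5147, -0.1925, 0.0377]
ee_rot: [1.672, 1.922, -0.605]
wrist_force: [-0.2, 0.8, 0.1]
width: -0.001
grasp_force: 0.0
```

```bash
python3 st.py
```

```text
13.55 p [ 0.5147 -0.1925  0.0377] psi 1.7089 z [ 0.091 -0.635 -0.767] q [ 0.01  0.26  2.21 -1.    0.86  0.62] F [-0.2  0.8  0.1] -0.0009866481103368151 0.0
dio x,y 0.00046348487303982057 0.0077742115760272975
```

Creep the last ~12 mm, watching for wall contact.

>>> {"api": "send_rows", "payload": {"moves": [[[0.3,-3,0],[0,0,0],1],[[0.7,-6,0],[0,0,0],1],[[1,-8,0],[0,0,0],1],[[1.3,-10,0],[0,0,0],1],[[1.5,-11,0],[0,0,0],1],[[1.5,-11,0],[0,0,0],1]]}}

```text
time_s: 14.15
eef_pos: [0.5163, -0.203, 0.0376]
ee_rot: [1.671, 1.923, -0.604]
wrist_force: [-0.0, 3.2, 1.0]
width: -0.002
grasp_force: 0.7
```

```bash
python3 st.py
```

```text
14.15 p [ 0.5163 -0.203   0.0376] psi 1.7096 z [ 0.092 -0.635 -0.767] q [-0.01  0.26  2.21 -1.01  0.85  0.61] F [-0.   3.2  1. ] -0.002239644978742645 0.6591908284462988
dio x,y 0.0005667195884420972 -0.0027937915382850883
```

>>> {"api": "send_rows", "payload": {"moves": [[[0.2,-1,0],[0,0,0],1],[[0.3,-2,0],[0,0,0],1],[[0.3,-2,0],[0,0,0],1]]}}

```text
time_s: 14.45
eef_pos: [0.5166, -0.2049, 0.0375]
ee_rot: [1.671, 1.923, -0.604]
wrist_force: [0.2, 2.3, 2.2]
width: 0.003
grasp_force: 1.1
```

```bash
python3 st.py
```

```text
14.45 p [ 0.5166 -0.2049  0.0375] psi 1.7096 z [ 0.092 -0.635 -0.767] q [-0.02  0.26  2.21 -1.01  0.85  0.6 ] F [0.2 2.3 2.2] 0.002554864800273164 1.1010333755984902
dio x,y 0.0005911719666229684 -0.004725458998563231
```

>>> {"api": "send_rows", "payload": {"moves": [[[0.2,-1,0],[0,0,0],1],[[0.3,-2,0],[0,0,0],1],[[0.4,-3,0],[0,0,0],1],[[0.4,-3,0],[0,0,0],1]]}}

```text
time_s: 14.85
eef_pos: [0.5169, -0.208, 0.0375]
ee_rot: [1.671, 1.923, -0.604]
wrist_force: [0.4, 2.7, 2.4]
width: -0.001
grasp_force: 1.2
```

```bash
python3 st.py
```

```text
14.85 p [ 0.5169 -0.208   0.0375] psi 1.7096 z [ 0.092 -0.635 -0.767] q [-0.02  0.26  2.21 -1.01  0.84  0.6 ] F [0.4 2.7 2.4] -0.0006802215781582214 1.1690652114339173
dio x,y 0.00048668965407568554 -0.007825983384894859
```

>>> {"api": "send_rows", "payload": {"moves": [[[0.2,-1,0],[0,0,0],1],[[0.3,-2,0],[0,0,0],1],[[0.4,-3,0],[0,0,0],1],[[0.4,-3,0],[0,0,0],1]]}}

```text
time_s: 15.25
eef_pos: [0.5172, -0.2097, 0.0374]
ee_rot: [1.673, 1.924, -0.602]
wrist_force: [-3.3, 12.3, 7.2]
width: -0.001
grasp_force: 6.5
```

```bash
python3 st.py;  python3 lk.py -67 pics/l3.png
```

```text
15.25 p [ 0.5172 -0.2097  0.0374] psi 1.7085 z [ 0.092 -0.634 -0.768] q [-0.03  0.26  2.21 -1.01  0.84  0.6 ] F [-3.3 12.3  7.2] -0.000682413506450584 6.531281545758247
dio x,y 0.0005521706744694229 -0.009580298623953225
top 0.62 [448.4 193.   15.   24.8]
expect side rect for house at y -0.067 [array([327.6, 115.5]), array([346.2, 156.3])]
```

View pics/l3.png

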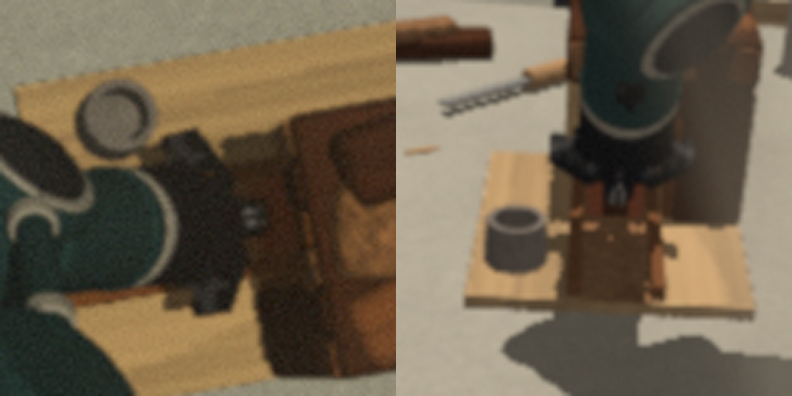

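The push force jumped from about 3 to 12 N, which means the house has reached the end wall. Retreat along the lane and check.

>>> {"api": "send_rows", "payload": {"moves": [[[-1,8,0],[0,0,0],1],[[-4,30,3],[0,0,0],1],[[-9,65,10],[0,0,0],1],[[-15,105,25],[0,0,0],1],[[-21,150,60],[0,0,0],1],[[-50,195,100],[0,0,0],1],[[-60,240,140],[0,0,0],1],[[-60,280,160],[0,0,0],1],[[-60,280,160],[0,0,0],1],[[-60,280,160],[0,0,0],1]]}}

```text
time_s: 16.45
eef_pos: [0.4589, 0.0723, 0.1998]
ee_rot: [1.669, 1.924, -0.597]
wrist_force: [-0.7, -0.9, -0.2]
width: -0.0
grasp_force: 0.0
```

```bash
python3 st.py;  python3 lk.py -67 pics/l4.png; python3 - <<'E'
from h import *
S=bot.get_image("side"); a,b=300,95
w=cv2.resize(S[b:b+90,a:a+80,::-1],None,fx=6,fy=6,interpolation=cv2.INTER_CUBIC)
w=np.clip(w.astype(float)*1.7,0,255).astype(np.uint8)
P=(.5153,-.2003,.143)
for y,col in((-.012,(0,255,0)),(.003,(255,255,0))):
    q=((proj("side",place([[-.025,y,.012],[.025,y,.012],[.025,y,.097],[-.025,y,.097]],*P))+.5-[a,b])*6).astype(np.int32);cv2.polylines(w,[q],True,col,1)
cv2.imwrite("pics/fin.png",w)
E
```

```text
16.45 p [0.4589 0.0723 0.1998] psi 1.709 z [ 0.097 -0.633 -0.768] q [ 0.55  0.06  2.05 -0.64  1.38  0.65] F [-0.7 -0.9 -0.2] -0.000381545992095139 0.0
dio x,y -0.016976771619911228 0.2779015822819918
top 0.57 [447.4 195.5  13.9  26. ]
side 0.92 [336.9 145.6  18.3  26.4]
expect side rect for house at y -0.067 [array([327.6, 115.5]), array([346.2, 156.3])]
```

View pics/fin.png

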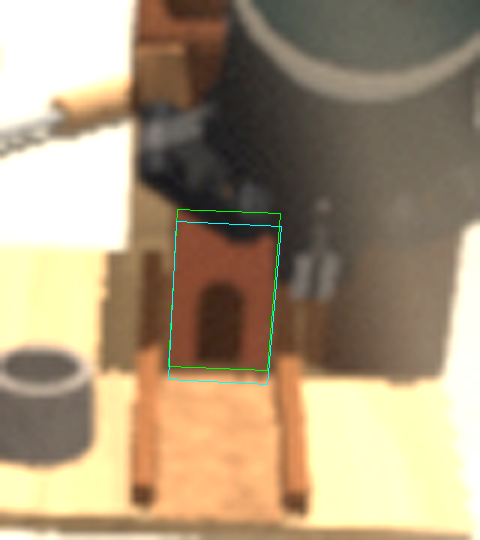

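The house's lower edge (crop ≈ 170,365 to 268,370) lies on the predicted home outline. It is centred and upright with the door outwards, and the robot is clear of everything.

```bash
python3 -c "
from station import bot
print(bot.hand_in())"
```

```text
the job is handed in; nothing more can be done
None
```

The house is home against the end wall under the overhang with its door facing out; the arm backed off and the job was handed in at about 16.6 s, though the hand-in gave no verdict and I didn't re-check the arch and bark in the crate.

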